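# Open the burner's push-and-turn gas isolator, by way of purge

## Task

Open the gas for the burner at the black bar handle on its sloping grey box: push the handle in and turn it clockwise from off (one dot) to purge (two dots), let go so that it springs up there, and leave it at purge for two seconds. Then push it in again and turn it on to open (three dots), and let go so that it springs up there too. Leave the round knob and everything else on the bench as it is.

Things in the scene. Friction and masses are not known exactly. Their poses are not given: they have to be found in the camera images.
- isolator: the gas isolator: a fixed grey wedge-shaped box, 170 mm deep (its x), 160 mm wide (its y), 50 mm high in front (-x), 193 mm at the back. Its top is one plane rising towards its +x, 40 degrees from level. Origin: centre of the underside. A steel guard bar (12 mm thick) runs across its upper edge, 100 mm up the slope from the handle's axis, top 60 mm off the face. It and the like box with the round knob may swap places.
- face (a point): middle of the sloping face, where the handle's turning axis leaves it, 121.3 mm above the box's origin; z: out of the face, the turning axis (40 degrees from vertical), x: up the slope. Small black dots on the face, 68 mm from here, mark the stops: one dot (off, 70 degrees left of straight up), two dots (purge, straight up the slope), three dots (open, 70 degrees right).
- handle (a point): point on the turning axis in the middle of the bar, 40 mm above the face when up. The handle is a straight black bar, 18 mm thick, 44 mm high (18 to 62 mm above the face), from 40 mm behind the axis to 45 mm before it, on a steel hub of 44 mm diameter that ends under the bar. x: from the axis along the bar towards its nose; y: across the bar; z: out of the face.
- pointer (a point): the end of the handle's nose: a thinner (10 mm), lower piece at one end of the bar that points at the dots; 68 mm from the turning axis, 31 mm above the face when up
- isolator_turn (a joint): turn of the handle in rad, growing clockwise as seen when facing the sloping face: 0 off, 1.222 (70 degrees) purge, 2.443 (140 degrees) open, end stops 0.06 beyond off and open. At each stop the handle has about 0.06 of play either way and is locked against turning as long as it is up. It has light friction (0.08 N m).
- isolator_push (a joint): how far the handle is pushed in along its axis, in m: 0 up, 0.010 at the bottom stop. A spring resists: about 5 N at first, 10 N at the bottom. It must be more than 7 mm in to turn past the lock; between the stops it is kept down by the lock, and over a stop it springs up when let go.
- regulator_knob (a joint): turn in rad of the round fluted black knob (58 mm diameter, 50 mm above its face) on a second box of the same shape; starts at 0, to be left alone; turns easily
- round_knob (a point): centre of that round knob, on its axis, 34 mm above its sloping face; its box has the same guard bar
- beaker_mid (a point): a bystander, to be left alone: glass beaker, 72 mm across, 95 mm high; point at its centre
- jar_mid (a point): a bystander, to be left alone: small brown glass jar, 48 mm across, 75 mm high; point at its centre
- flask_mid (a point): a bystander, to be left alone: white plastic bottle, 64 mm across, 170 mm high; point at its centre
- reagent_mid (a point): a bystander, to be left alone: brown glass bottle, 72 mm across, 150 mm high; point at its centre
- notepad_mid (a point): a bystander, to be left alone: paper notepad lying flat, 90 x 140 x 16 mm; point at its centre
- tuberack_mid (a point): a bystander, to be left alone: white block with eight capped tubes, 70 x 110 mm, 109 mm high over the caps; point on its middle line 30 mm up
- tipbox_mid (a point): a bystander, to be left alone: grey box with a clear lid, 89 x 124 x 61 mm; point at its centre
- wrench_grip (a point): a bystander, to be left alone: steel wrench lying flat, 160 mm long; point on its handle

How it is judged:
By the outcome, as a careful person would: the job done as asked, in the order asked, and still so for the second after the job is handed in, with the robot touching nothing.
It also fails if it takes over 64 s, if anything falls off the work surface, if the arm or the gripper's body presses on something with over 40 N, if the wrist force passes 120 N, or if a joint passes its speed limit or range.

## Robot

A 7-joint arm with a two-finger parallel gripper is mounted at the origin on the work surface. World frame = base frame: x ahead of the robot, y to its left, z up, the work surface at z = 0. Lengths are in mm, angles in rad, forces in N, time in s.
With the tool pointing down it reaches from about 425 to 875 mm from the base axis. Payload 4.7 kg.
Tool frame: the origin (TCP) lies on the centre line of the jaws, within the pads' length; the fingertips stand 25 mm ahead of it and the grasp point (between the pads) lies 6 mm ahead of it; z points along the fingers, y is the direction in which the jaws open and shut (so a half turn about z gives the same grasp; the last joint's range is limited). The gripper opens to 87 mm and grips with 3 to 60 N. Pads are 19 mm wide; open, the fingers measure 117 mm over their backs; the gripper's body (75 mm by 190 mm) begins 51 mm behind the grasp point.
Start: joints at [1.321, 0.321, -0.07, 1.45, 0.023, 1.371, -0.057], TCP at [169.467, -627.538, 247.587] pointing down, gripper open.
Joint ranges: [-2.86, 2.86], [-0.3, 2.09], [-1.38, 1.24], [0.06, 2.45], [-1.56, 4.7], [0.09, 2.05], [-2.69, 2.69]. Speed limits (rad/s): [2.57, 2.57, 3.14, 3.14, 3.14, 3.14, 3.14].

## Interface

Orientations are given as a unit quaternion [w, x, y, z].
In Python, from bench import readout, cams, ticket gives the robot as it stands. The module is installed in compiled form; this text tells all that it offers.
- The arm moves only by the shell command python3 -m crank 'ROWS' [FORCE]. ROWS is JSON, one flat list of numbers, 5 for each row, row after row: the shift along the tool's x, y, z in mm, then the turn about the tool's z in rad, then the opening, from 0 (shut) to 1 (fully open). A call has 1 to 10 rows; each row shifts and turns the commanded pose from where the row before left it, along the tool's axes as they then stand; what a row does not reach is not made up. A row lasts 1/12 s, in which the tool goes at most 41.7 mm and 7.16 degrees, less where a joint would pass 70% of its speed; a pose out of reach is approached as far as the arm can. A call is refused whole if a number of a shift passes 41.7 or a number of a turn 0.125, either way. A call with a gripper value outside its range is refused whole. The fingers move at their own pace and stop on an object; FORCE is the grip in N (left out, the last holds). Time passes only in rows, so rows that do not move let the fingers close. It gives the time, the measured TCP pose, the force and the opening at its end, in the units of the state.
- readout.sense(): the state, without advancing time (a new reading comes with each control period).
- cams.camera(name): name is "scene" or "top"; returns a dict with "color" (384x512x3 uint8, blue, green, red), "camera_matrix" (3x3 intrinsics, pixels), "position" and "rotation" of the camera in the world. Camera axes: x right, y down, z forward; pixel columns grow to the right and rows downward; lengths in mm; the calibration is good to about 2 mm. A picture is of the moment at which its call begins. There is no depth.
- ticket.close_job(): hands the job in, once; it reports no verdict.
The state is a dict: "t": time; "joint_positions": joint angles; "qvel": joint speeds; "tau": joint torques, N m; "tool_pos": TCP position; "ee_rot": TCP orientation; "force": force on the tool from outside, world axes, zero at the start; "ft_torque": the same for the moment, N m; "width": finger opening in mm.
Only numpy, scipy, OpenCV 4.12 (cv2) and the standard library are available. Lean on these libraries where they do the work, as an engineer would, in place of code of your own. Each camera call takes 0.05 s, during which the arm holds its last target.

## Working session

There is one attempt and no reset: what is moved stays moved. The work goes in short steps, Python scripts to look and compute and a shell command to move; the robot and the scene stay as the last step left them, time stands still between calls to the robot, and variables do not carry over. Pictures are saved under pics/ and viewed, and the job is handed in when it is done.

```bash
mkdir -p pics; ls; python3 - <<'E'
from bench import readout,cams
import cv2
print(readout.sense())
for n in("scene","top"):
    c=cams.camera(n);cv2.imwrite(f"pics/{n}0.png",c["color"]);print(n,c["camera_matrix"],c["position"],c["rotation"])
E
```

```text
pics
{'t': 0.0, 'joint_positions': array([ 1.32108236,  0.32185164, -0.07008905,  1.45169707,  0.02264178,
        1.37075803, -0.05688123]), 'qvel': array([ 0.00143006, -0.00021437, -0.00016512, -0.00129795, -0.00011158,
        0.00141587,  0.00137588]), 'tau': array([ 9.25970890e-04, -4.91285849e+01, -4.03146856e-01, -3.12523556e+01,
       -6.40292885e-02,  4.37426870e-02,  1.65963920e-04]), 'tool_pos': array([ 169.30921382, -627.04139559,  246.43181569]), 'ee_rot': array([-9.43783251e-04,  9.91308325e-01,  1.31555601e-01, -1.94100358e-04]), 'force': array([-0.40804403, -0.02357147,  0.04378748]), 'ft_torque': array([ 0.04336955, -0.06054654, -0.01287003]), 'width': 86.65244898314754}
scene [[482.47346397   0.         257.70426449]
 [  0.         482.47346397 186.7600108 ]
 [  0.           0.           1.        ]] [1635.09479268  101.21665087 1019.54896591] [-0.29004061  0.60035595  0.67487066 -0.31622581]
top [[416.98769754   0.         259.04573253]
 [  0.         416.98769754 193.88974708]
 [  0.           0.           1.        ]] [ 334.00343138   21.4303949  1224.45295886] [ 0.05578922 -0.70251569  0.70574211 -0.07271413]
```

View pics/scene0.png

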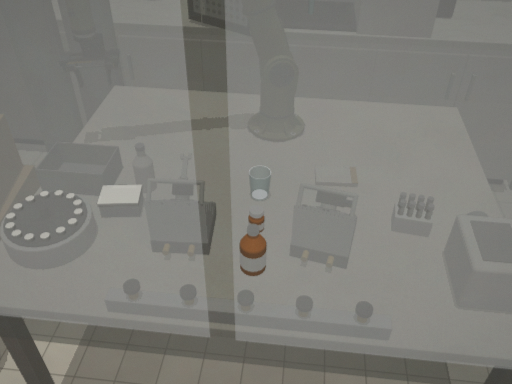

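View pics/top0.png

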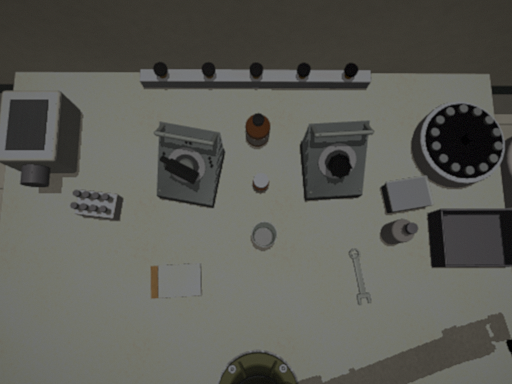

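The top view (up = +x, left = +y) shows the isolator with the bar handle around (188,165). The round knob's box is around (337,160). I'll zoom in.

```bash
python3 - <<'E'
import cv2
a=cv2.imread("pics/top0.png")[115:215,145:235];cv2.imwrite("pics/z1.png",cv2.convertScaleAbs(cv2.resize(a,None,fx=6,fy=6,interpolation=cv2.INTER_CUBIC),alpha=1.6))
a=cv2.imread("pics/scene0.png")[170:280,270:380];cv2.imwrite("pics/z2.png",cv2.resize(a,None,fx=5,fy=5,interpolation=cv2.INTER_CUBIC))
E
```

```text
(no output)
```

View pics/z1.png

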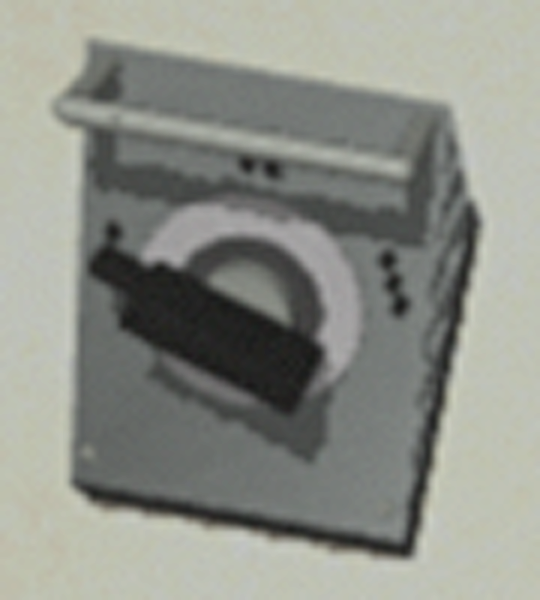

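View pics/z2.png

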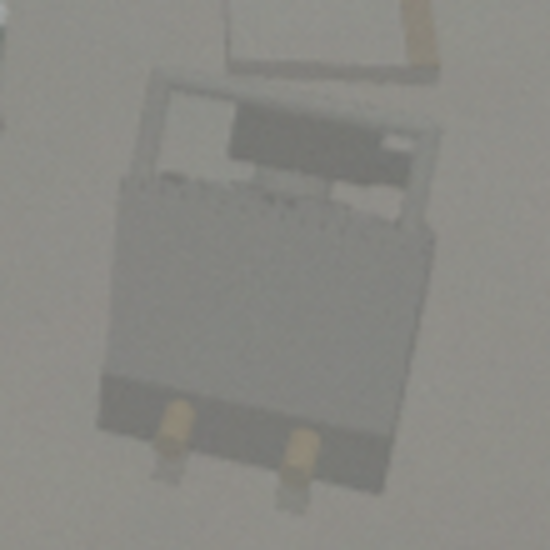

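```bash
cat > h.py <<'E'
import numpy as np
from scipy.spatial.transform import Rotation as R
from scipy.optimize import least_squares
K={'top':(np.array([[416.98769754,0,259.04573253],[0,416.98769754,193.88974708],[0,0,1]]),np.array([334.00343138,21.4303949,1224.45295886]),[0.05578922,-0.70251569,0.70574211,-0.07271413]),
'scene':(np.array([[482.47346397,0,257.70426449],[0,482.47346397,186.7600108],[0,0,1]]),np.array([1635.09479268,101.21665087,1019.54896591]),[-0.29004061,0.60035595,0.67487066,-0.31622581])}
def proj(n,p):
    k,t,q=K[n];r=R.from_quat(q,scalar_first=True).as_matrix()
    c=k@(r.T@(np.asarray(p)-t));return c[:2]/c[2]
a=np.radians(40)
FR=np.array([[np.cos(a),0,-np.sin(a)],[0,1,0],[np.sin(a),0,np.cos(a)]])
FO=np.array([0,0,121.3])
def f2b(p): return FO+FR@np.array(p,float)
def dot(d): d=np.radians(d);return f2b([68*np.cos(d),68*np.sin(d),0])
def b2w(v,p):
    c,s=np.cos(v[2]),np.sin(v[2]);return np.array([[c,-s,0],[s,c,0],[0,0,1]])@p+[v[0],v[1],0]
E
cat > fit.py <<'E'
from h import *
o=[]
T=lambda x,y:np.array([145+(x+.5)/6-.5,115+(y+.5)/6-.5])
S=lambda x,y:np.array([270+(x+.5)/5-.5,170+(y+.5)/5-.5])
o+=[('top','dot1',dot(70),T(113,230)),('top','dot2',dot(0),T(260,167)),('top','dot3',dot(-70),T(394,282)),
('top','fl',np.array([-85,80,50]),T(75,485)),('top','fr',np.array([-85,-80,50]),T(412,550)),
('top','bl',np.array([85,80,193]),T(90,40)),('top','br',np.array([85,-80,193]),T(452,105)),
('scene','br',np.array([85,-80,193]),S(122,175)),('scene','bl',np.array([85,80,193]),S(433,230)),
('scene','br0',np.array([85,-80,0]),S(98,428)),('scene','bl0',np.array([85,80,0]),S(383,492))]
f=lambda v:np.concatenate([proj(c,b2w(v,p))-q for c,_,p,q in o])
s=least_squares(f,[520,170,0],loss='soft_l1');v=s.x;print(v)
for (c,n,p,q),e in zip(o,f(v).reshape(-1,2)):print(c,n,e.round(2))
Rw=R.from_euler('z',v[2]).as_matrix()@FR
print('face',b2w(v,FO),'axis',Rw[:,2],'upslope',Rw[:,0])
np.save('pose.npy',v)
for n,p in [('pointer',f2b([68*np.cos(1.222),68*np.sin(1.222),31])),('handle top',f2b([0,0,62]))]:
    w=b2w(v,p);q=proj('top',w);print(n,w,'zoom',((q-[145,115])*6).round(1))
E
python3 fit.py
```

```text
[ 6.16317191e+02  1.90684542e+02 -1.67465051e-01]
top dot1 [0.07 0.83]
top dot2 [-0.1  -0.17]
top dot3 [ 0.13 -0.17]
top fl [-0.35  0.19]
top fr [-1.07 -1.55]
top bl [-1.43  0.66]
top br [-0.67 -0.22]
scene br [-0.94 -0.19]
scene bl [-1.4   0.83]
scene br0 [-0.07  0.11]
scene bl0 [-1.03 -0.51]
face [616.31719126 190.68454204 121.3       ] axis [-0.63379531  0.10714202  0.76604444] upslope [ 0.75532784 -0.12768689  0.64278761]
pointer [624.87542977 254.0498409  159.98585601] zoom [ 90.7 261. ]
handle top [577.02188191 197.32734758 168.79475547] zoom [214.8 363.1]
```

The fit is good: the predicted pointer falls at zoom (91,261) and I saw it at about (92,262). The tool stays vertical, so the plan has three stages:
1. With closed fingertips, press the bar's tail along the turning axis and drag it round by friction.
2. Centre it at purge by closing the jaws on it.
3. Press and drag again to the open end stop.

First I'll rise and align the yaw.

```bash
cat >> h.py <<'E'
def goal(u,l,z,edge=9.5,tip=25):
    """tool deltas so that front lower fingertip edge is at face coords"""
    from bench import readout
    v=np.load('pose.npy');s=readout.sense();w=b2w(v,f2b([u,l,z]))
    bx=np.array([np.cos(v[2]),np.sin(v[2]),0])
    tcp=w-edge*bx+[0,0,tip]
    Rt=R.from_quat(s['ee_rot'],scalar_first=True).as_matrix()
    yawerr=np.arctan2(Rt[1,0],Rt[0,0])-v[2]
    print('t',s['t'],'tcp',s['tool_pos'].round(1),'goal',tcp.round(1),'turn about tool z',round(yawerr,3),'tool delta',(Rt.T@(tcp-s['tool_pos'])).round(1),'F',s['force'].round(1),'w',round(s['width'],1))
E
python3 -m crank '[0,0,-25,0.108,0, 0,0,-25,0.108,0, 0,0,-25,0.108,0, 0,0,-25,0.108,0]' 10
python3 -c "
from h import *
goal(-9.6,-26.3,110)"
```

```text
t: 0.43
tool_pos: [169.3, -627.2, 348.0]
ee_rot: [-0.001, 0.996, -0.087, -0.0]
force: [0.3, -0.5, -0.7]
width: 68.0
t 0.4333 tcp [ 169.3 -627.2  348. ] goal [525.6 179.3 224.4] turn about tool z -0.006 tool delta [ 211.7 -855.8  124.4] F [ 0.3 -0.5 -0.7] w 68.0
```

```bash
python3 -m crank '[26,-30,0,0,0, 26,-30,0,0,0, 26,-30,0,0,0, 26,-30,0,0,0, 26,-30,0,0,0, 26,-30,0,0,0, 26,-30,0,0,0, 26,-30,0,0,0, 0,-38,0,0,0, 0,-38,0,0,0]'
python3 -m crank '[0,-38,0,0,0, 0,-38,0,0,0, 0,-38,0,0,0, 0,-38,0,0,0, 0,-38,0,0,0, 0,-38,0,0,0, 0,-38,0,0,0, 0,-38,0,0,0, 0,-38,0,0,0, 0,-38,0,0,0]'
python3 -c "
from h import *
goal(-9.6,-26.3,110)"
```

```text
t: 1.27
tool_pos: [428.7, -348.6, 346.1]
ee_rot: [-0.001, 0.997, -0.083, -0.001]
force: [1.1, -0.2, 0.1]
width: 3.7
t: 2.1
tool_pos: [490.7, 25.7, 347.3]
ee_rot: [0.0, 0.996, -0.084, -0.0]
force: [1.5, 0.6, -0.4]
width: 0.8
t 2.1 tcp [490.7  25.7 347.3] goal [525.6 179.3 224.4] turn about tool z -0.001 tool delta [   8.6 -157.4  122.9] F [ 1.5  0.6 -0.4] w 0.8
```

```bash
python3 -m crank '[2,-31,0,0,0, 2,-31,0,0,0, 2,-31,0,0,0, 2,-32,0,0,0, 0,-32,20,0,0, 0,0,30,0,0, 0,0,30,0,0, 0,0,30,0,0, 0,0,13,0,0, 0,0,0,0,0]'
python3 -c "
from h import *
goal(-9.6,-26.3,110)
goal(-9.6,-26.3,67)
import cv2
from bench import cams
for n in ('top','scene'): cv2.imwrite('pics/a_%s.png'%n,cams.camera(n)['color'])
a=cv2.imread('pics/a_top.png')[115:215,145:235]
b=cv2.imread('pics/a_scene.png')[130:250,270:380]
f=lambda a:cv2.resize(a,(396,440),interpolation=cv2.INTER_CUBIC)
cv2.imwrite('pics/a.png',cv2.hconcat([f(a),f(b)]))
"
```

```text
t: 2.93
tool_pos: [523.1, 176.2, 221.0]
ee_rot: [0.001, 0.996, -0.084, -0.003]
force: [-0.3, 1.1, 0.3]
width: 0.3
t 2.9333 tcp [523.1 176.2 221. ] goal [525.6 179.3 224.4] turn about tool z -0.001 tool delta [ 1.9 -3.5 -3.4] F [-0.3  1.1  0.3] w 0.3
t 2.9333 tcp [523.1 176.2 221. ] goal [552.9 174.7 191.5] turn about tool z -0.001 tool delta [29.7 -3.6 29.4] F [-0.3  1.1  0.3] w 0.3
```

View pics/a.png

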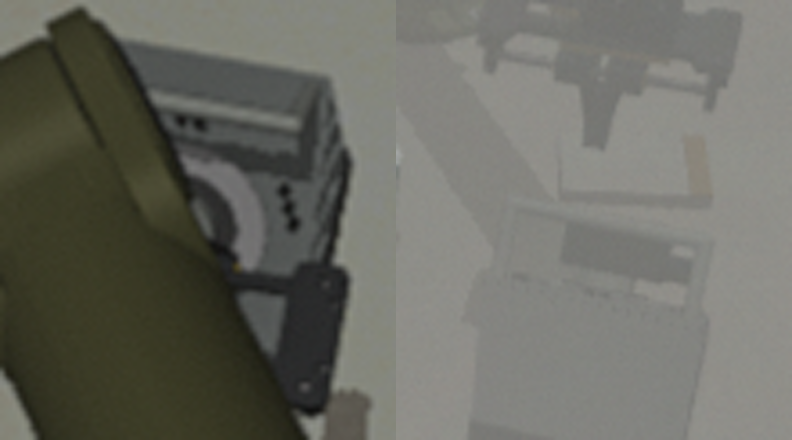

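The arm hides most of the top view. In the scene view the closed fingertip hangs in front of the handle at about (595,145), clear of the guard bar. I'll approach along the axis.

```bash
python3 -m crank '[10,-1,10,0,0, 10,-1,9,0,0, 7,-1,7,0,0, 0,0,0,0,0, 0,0,0,0,0]'
python3 -c "
from h import *
goal(-9.6,-26.3,62)"
```

```text
t: 3.45
tool_pos: [552.8, 175.8, 199.4]
ee_rot: [-0.0, 0.996, -0.084, 0.0]
force: [-1.1, -0.4, -1.3]
width: 0.4
t 3.45 tcp [552.8 175.8 199.4] goal [556.  174.2 187.6] turn about tool z -0.001 tool delta [ 3.5  1.1 11.7] F [-1.1 -0.4 -1.3] w 0.4
```

```bash
python3 -m crank '[1,1,4,0,0, 1,0,4,0,0, 0,0,0,0,0, 0,0,0,0,0]'
python3 -c "
from h import *
goal(-9.6,-26.3,62)"
python3 -m crank '[1.3,0,1.5,0,0, 1.3,0,1.5,0,0, 1.3,0,1.5,0,0, 0,0,0,0,0, 0,0,0,0,0]'
python3 -c "
from h import *
goal(-9.6,-26.3,62)"
```

```text
t: 3.78
tool_pos: [553.9, 174.3, 190.5]
ee_rot: [0.0, 0.996, -0.084, -0.0]
force: [-0.1, 0.3, -0.1]
width: 0.6
t 3.7833 tcp [553.9 174.3 190.5] goal [556.  174.2 187.6] turn about tool z -0.001 tool delta [ 2.1 -0.3  2.9] F [-0.1  0.3 -0.1] w 0.6
t: 4.2
tool_pos: [557.7, 173.9, 186.3]
ee_rot: [0.0, 0.996, -0.084, -0.0]
force: [-3.0, -0.6, 4.4]
width: 0.5
t 4.2 tcp [557.7 173.9 186.3] goal [556.  174.2 187.6] turn about tool z -0.001 tool delta [-1.7  0.  -1.3] F [-3.  -0.6  4.4] w 0.5
```

Contact is as expected: 5.3 N, along the handle's axis. Now I'll push in.

```bash
python3 -m crank '[1.3,0,1.5,0,0, 1.3,0,1.5,0,0, 1.3,0,1.5,0,0, 1.3,0,1.5,0,0, 0,0,0,0,0]'
python3 -m crank '[0.6,0,0.8,0,0, 0.6,0,0.8,0,0, 0.6,0,0.8,0,0, 0.6,0,0.8,0,0, 0,0,0,0,0]'
python3 -c "
from h import *
goal(-9.6,-26.3,52)"
```

```text
t: 4.62
tool_pos: [562.4, 172.9, 180.3]
ee_rot: [0.0, 0.996, -0.084, -0.001]
force: [-4.5, -1.3, 7.6]
width: 0.7
t: 5.03
tool_pos: [562.6, 172.9, 178.5]
ee_rot: [0.001, 0.996, -0.084, -0.003]
force: [-14.5, -3.1, 17.8]
width: 0.6
t 5.0333 tcp [562.6 172.9 178.5] goal [562.4 173.1 180. ] turn about tool z 0.0 tool delta [-0.3 -0.2 -1.5] F [-14.5  -3.1  17.8] w 0.6
```

At the bottom stop, with 23 N. Next I'll work out the arc steps in tool axes.

```bash
python3 -c "
import numpy as np
p=lambda d:28*np.array([np.cos(np.radians(d)),np.sin(np.radians(d))])
for d in range(-110,-250,-10):
    du,dl=p(d-10)-p(d);print(d-10,'x %.1f y %.1f z %.1f'%(du*.766,-dl,-du*.643))"
```

```text
-120 x -3.4 y -2.1 z 2.8
-130 x -3.1 y -2.8 z 2.6
-140 x -2.6 y -3.5 z 2.2
-150 x -2.1 y -4.0 z 1.8
-160 x -1.6 y -4.4 z 1.3
-170 x -1.0 y -4.7 z 0.8
-180 x -0.3 y -4.9 z 0.3
-190 x 0.3 y -4.9 z -0.3
-200 x 1.0 y -4.7 z -0.8
-210 x 1.6 y -4.4 z -1.3
-220 x 2.1 y -4.0 z -1.8
-230 x 2.6 y -3.5 z -2.2
-240 x 3.1 y -2.8 z -2.6
-250 x 3.4 y -2.1 z -2.8
```

```bash
python3 -m crank '[-1.7,-1,1.4,0,0, -1.7,-1.1,1.4,0,0, 0,0,0,0,0]'
python3 -m crank '[-1.6,-1.4,1.3,0,0, -1.5,-1.4,1.3,0,0, 0,0,0,0,0]'
python3 -m crank '[-1.3,-1.7,1.1,0,0, -1.3,-1.8,1.1,0,0, 0,0,0,0,0]'
```

```text
t: 5.28
tool_pos: [559.9, 175.2, 175.9]
ee_rot: [0.002, 0.996, -0.084, -0.002]
force: [-12.9, -3.5, 19.6]
width: 0.4
t: 5.53
tool_pos: [557.3, 178.5, 173.2]
ee_rot: [0.002, 0.996, -0.084, -0.002]
force: [-12.2, -3.3, 17.2]
width: 0.9
t: 5.78
tool_pos: [555.1, 182.5, 170.7]
ee_rot: [0.002, 0.996, -0.084, -0.002]
force: [-13.2, -3.3, 17.8]
width: 0.8
```

```bash
cat > look.py <<'E'
import cv2,sys
from bench import cams
n=sys.argv[1]
a=cams.camera('top')['color'][115:215,145:235];b=cams.camera('scene')['color'][130:250,270:380]
f=lambda a:cv2.convertScaleAbs(cv2.resize(a,(396,440),interpolation=cv2.INTER_CUBIC),alpha=1.5)
b=cv2.normalize(b,None,0,170,cv2.NORM_MINMAX)
cv2.imwrite('pics/%s.png'%n,cv2.hconcat([f(a),f(b)]))
E
python3 look.py b
```

```text
(no output)
```

View pics/b.png

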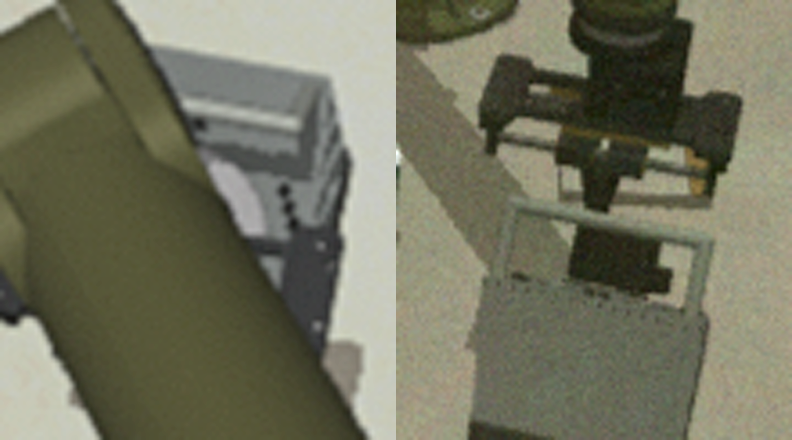

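The scene view shows the nose swung inwards, to about (665,280), so the handle is turning with the fingertip. I'll turn about 25° more, then lift off.

```bash
python3 -m crank '[-1.1,-2,0.9,0,0, -1,-2,0.9,0,0, -0.8,-2.2,0.7,0,0, -0.8,-2.2,0.6,0,0, 0,0,0,0,0]'
python3 look.py c
```

```text
t: 6.3
tool_pos: [552.4, 191.6, 167.1]
ee_rot: [0.001, 0.997, -0.083, -0.003]
force: [-12.6, -2.9, 14.5]
width: 0.5
```

View pics/c.png

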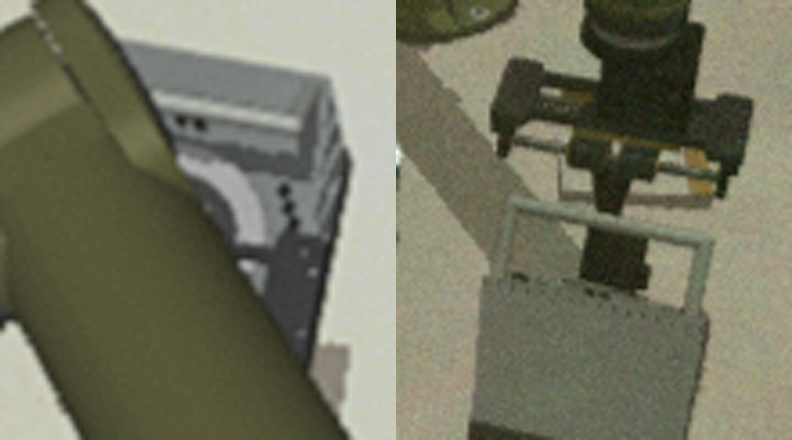

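```bash
python3 -c "
from h import *
v=np.load('pose.npy')
for th in (0,30,40,50,60,70,80,140):
  d=np.radians(70-th);o=[]
  for r,w,z in((68,5,23),(68,-5,23),(-40,9,52),(-40,-9,52)):
    q=proj('scene',b2w(v,f2b([r*np.cos(d)-w*np.sin(d),r*np.sin(d)+w*np.cos(d),z])))
    o.append((round(396+(q[0]-270)*3.6),round((q[1]-130)*3.667)))
  print(th,o)
goal(-28,0,52)
goal(-30,0,75)
"
```

```text
0 [(689, 280), (684, 279), (569, 218), (560, 216)]
30 [(664, 275), (653, 273), (590, 223), (572, 219)]
40 [(651, 273), (639, 271), (599, 224), (579, 220)]
50 [(637, 270), (624, 268), (607, 226), (586, 222)]
60 [(621, 267), (608, 265), (616, 228), (594, 223)]
70 [(605, 264), (592, 262), (625, 229), (603, 225)]
80 [(589, 261), (576, 259), (634, 231), (612, 227)]
140 [(521, 248), (518, 247), (664, 236), (656, 235)]
t 6.4 tcp [552.4 191.5 167.1] goal [552.8 201.4 168.1] turn about tool z 0.0 tool delta [-1.2 -9.8 -1.1] F [-13.2  -3.1  15.8] w 0.4
t 6.4 tcp [552.4 191.5 167.1] goal [536.8 204.1 184.5] turn about tool z 0.0 tool delta [-17.6  -9.8 -17.3] F [-13.2  -3.1  15.8] w 0.4
```

The nose end, at x about 650 in the picture, puts the turn at roughly 43–45°. I'll lift off along the axis, open the jaws, and straddle the tail on the purge plane.

```bash
python3 -m crank '[-3,0,-3.6,0,0, -6,0,-8,0,0, -3,0,-20,0,0.3, 0,-9.8,-10,0,1, 0,0,0,0,1, 0,0,0,0,1, 0,0,0,0,1, 0,0,0,0,1, 0,0,0,0,1]'
python3 look.py d
python3 -c "
from h import *
goal(-30,0,52,edge=0,tip=25-15)"
```

```text
t: 7.15
tool_pos: [545.2, 202.3, 206.6]
ee_rot: [0.0, 0.996, -0.084, -0.001]
force: [-0.5, -0.4, 0.7]
width: 39.4
t 7.25 tcp [545.3 202.5 207. ] goal [560.7 200.1 151.9] turn about tool z -0.001 tool delta [15.7 -0.2 55.1] F [0.5 0.2 0.1] w 47.1
```

View pics/d.png

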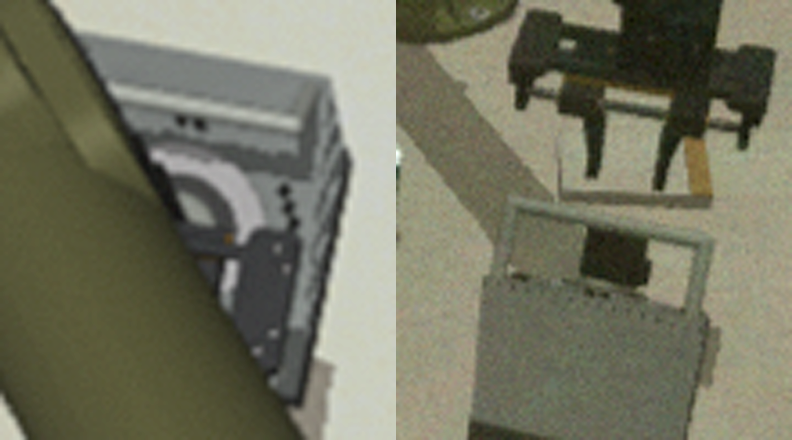

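The handle stayed in between the stops, as expected. I'll lower the open jaws around the tail.

```bash
python3 -m crank '[8,0,0,0,1, 7.7,0,0,0,1, 0,0,0,0,1, 0,0,0,0,1, 0,0,15,0,1, 0,0,15,0,1, 0,0,15,0,1, 0,0,10,0,1, 0,0,0,0,1, 0,0,0,0,1]' 8
python3 -c "
from h import *
goal(-30,0,52,edge=0,tip=25-15)"
```

```text
t: 8.08
tool_pos: [560.7, 200.2, 152.5]
ee_rot: [0.0, 0.996, -0.084, -0.0]
force: [-0.1, 0.1, 0.2]
width: 87.0
t 8.0833 tcp [560.7 200.2 152.5] goal [560.7 200.1 151.9] turn about tool z -0.001 tool delta [0.  0.1 0.6] F [-0.1  0.1  0.2] w 87.0
```

```bash
python3 -m crank '[0,0,0,0,0.6, 0,0,0,0,0.5, 0,0,0,0,0.4, 0,0,0,0,0.4, 0,0,0,0,0.3, 0,0,0,0,0.3, 0,0,0,0,0.25, 0,0,0,0,0.25]' 8
python3 -m crank '[0,0,0,0,0.2, 0,0,0,0,0.2, 0,0,0,0,0.2, 0,0,0,0,0.2, 0,0,0,0,0.2]' 8
python3 look.py e
```

```text
t: 8.75
tool_pos: [560.4, 198.0, 152.4]
ee_rot: [0.002, 0.996, -0.084, -0.001]
force: [-3.3, -6.7, 2.0]
width: 41.4
t: 9.17
tool_pos: [557.2, 196.3, 150.1]
ee_rot: [0.004, 0.996, -0.085, -0.005]
force: [-7.5, -6.4, -1.5]
width: 20.4
```

View pics/e.png

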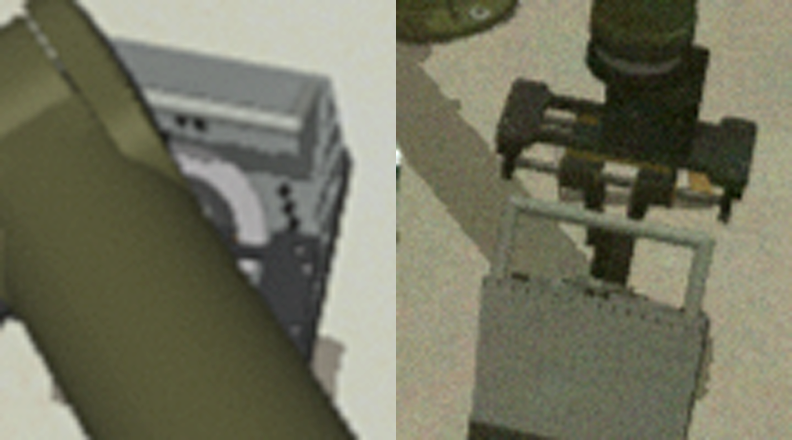

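The jaws hold the bar (20.4 mm), with the nose edge at about x=632, so the turn is about 57°. The arm gave way by 4 mm, so I'll nudge sideways.

```bash
python3 -m crank '[0,-1,0,0,0.15, 0,-1,0,0,0.15, 0,-1,0,0,0.15, 0,-1,0,0,0.15, 0,0,0,0,0.15, 0,0,0,0,0.15]' 8
python3 look.py f
```

```text
t: 9.77
tool_pos: [557.4, 202.7, 150.7]
ee_rot: [0.002, 0.996, -0.084, -0.005]
force: [-8.6, -3.1, 0.7]
width: 18.0
```

View pics/f.png

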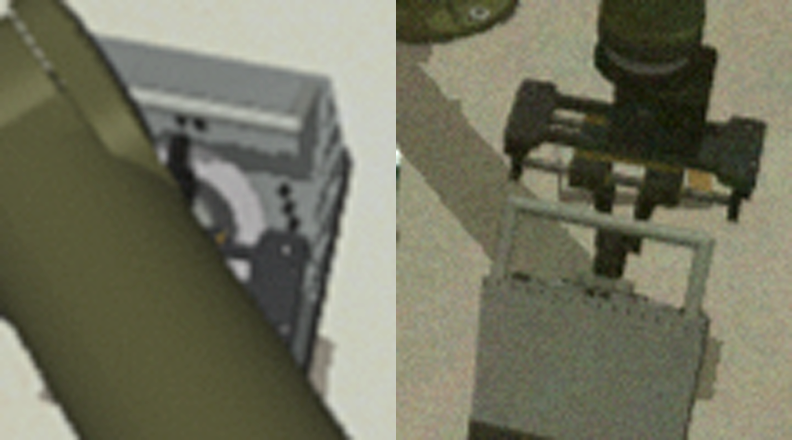

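Width is 18.0 mm, so the pads lie flat on the bar. The nose points at the two dots in the top view, (180,150) towards (190,122). Now I'll release.

```bash
python3 -m crank '[0,0,0,0,0.35, 0,0,0,0,0.4, 0,0,0,0,0.5, 0,0,0,0,0.5, 0,0,0,0,0.6, 0,0,0,0,0.6]' 8
python3 look.py g
```

```text
t: 10.37
tool_pos: [561.9, 204.4, 152.9]
ee_rot: [-0.0, 0.996, -0.084, 0.0]
force: [-0.6, -0.4, -0.1]
width: 47.9
```

View pics/g.png

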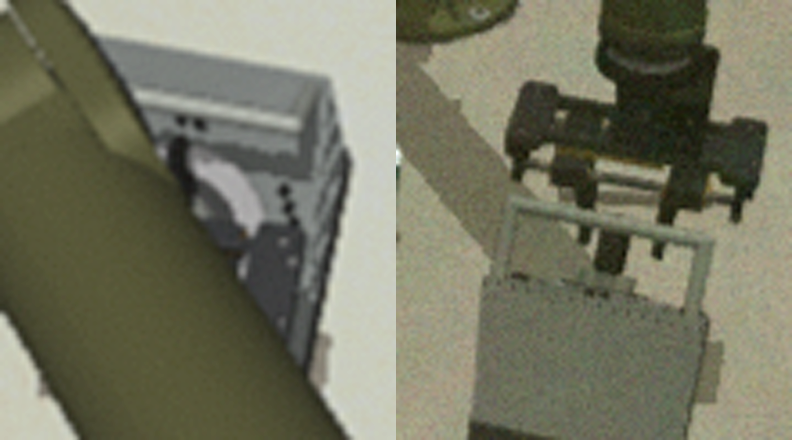

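I'll lift out and swing aside for an unobstructed look.

```bash
python3 -m crank '[0,0,-15,0,1, 0,0,-25,0,1, 0,0,-35,0,1, -5,0,-35,0,1, 0,35,-20,0,0.5, 0,38,0,0,0, 0,38,0,0,0, 0,38,0,0,0, 0,38,0,0,0, 0,38,0,0,0]'
python3 look.py h
```

```text
t: 11.3
tool_pos: [518.4, -18.5, 283.1]
ee_rot: [0.0, 0.996, -0.084, 0.0]
force: [0.4, 0.1, -1.1]
width: 46.9
```

View pics/h.png

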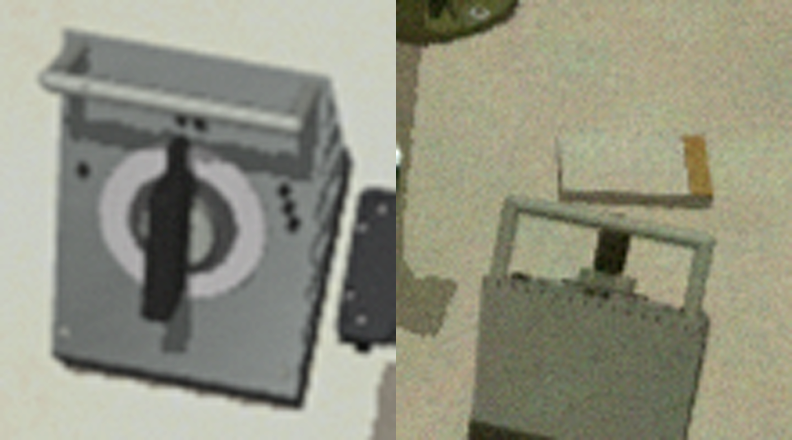

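```bash
cat > pred.py <<'E'
import sys
from h import *
v=np.load('pose.npy')
for th in map(float,sys.argv[1:]):
 for dn in (0,10):
  d=np.radians(70-th);print(th,'down' if dn else 'up',end=' ')
  for n,r,w,z in(('noseL',68,5,38),('noseR',68,-5,38),('tailL',-40,9,62),('tailR',-40,-9,62)):
    P=b2w(v,f2b([r*np.cos(d)-w*np.sin(d),r*np.sin(d)+w*np.cos(d),z-dn]))
    q=proj('top',P);s=proj('scene',P)
    print(n,'T',((q-[145,115])*4.4).round(0),'S',np.round([396+(s[0]-270)*3.6,(s[1]-130)*3.667]),end=' ')
  print()
E
python3 pred.py 64 67 70 73
python3 - <<'E'
import cv2
from bench import cams
a=cams.camera('top')['color'][140:195,170:205];b=cams.camera('scene')['color'][180:216,310:345]
f=lambda a:cv2.convertScaleAbs(cv2.resize(a,(390,600),interpolation=cv2.INTER_CUBIC),alpha=2)
cv2.imwrite('pics/i.png',cv2.hconcat([f(a),cv2.resize(f(b),(390,600))]))
E
```

```text
64.0 up noseL T [153. 143.] S [619. 246.] noseR T [169. 144.] S [605. 243.] tailL T [147. 325.] S [622. 216.] tailR T [176. 327.] S [600. 212.] 
64.0 down noseL T [157. 136.] S [616. 259.] noseR T [174. 137.] S [603. 257.] tailL T [151. 317.] S [620. 228.] tailR T [180. 319.] S [598. 224.] 
67.0 up noseL T [159. 143.] S [614. 245.] noseR T [176. 145.] S [600. 242.] tailL T [143. 324.] S [625. 216.] tailR T [173. 327.] S [602. 212.] 
67.0 down noseL T [163. 136.] S [611. 258.] noseR T [180. 138.] S [598. 256.] tailL T [147. 316.] S [623. 229.] tailR T [177. 320.] S [600. 225.] 
70.0 up noseL T [165. 143.] S [609. 244.] noseR T [182. 146.] S [596. 241.] tailL T [140. 323.] S [627. 217.] tailR T [169. 328.] S [605. 213.] 
70.0 down noseL T [169. 137.] S [606. 257.] noseR T [186. 139.] S [593. 255.] tailL T [144. 315.] S [625. 229.] tailR T [173. 320.] S [603. 225.] 
73.0 up noseL T [171. 144.] S [604. 243.] noseR T [188. 147.] S [591. 240.] tailL T [136. 321.] S [630. 217.] tailR T [166. 328.] S [608. 213.] 
73.0 down noseL T [175. 137.] S [602. 257.] noseR T [192. 141.] S [588. 254.] tailL T [141. 314.] S [628. 230.] tailR T [170. 320.] S [605. 226.]
```

View pics/i.png

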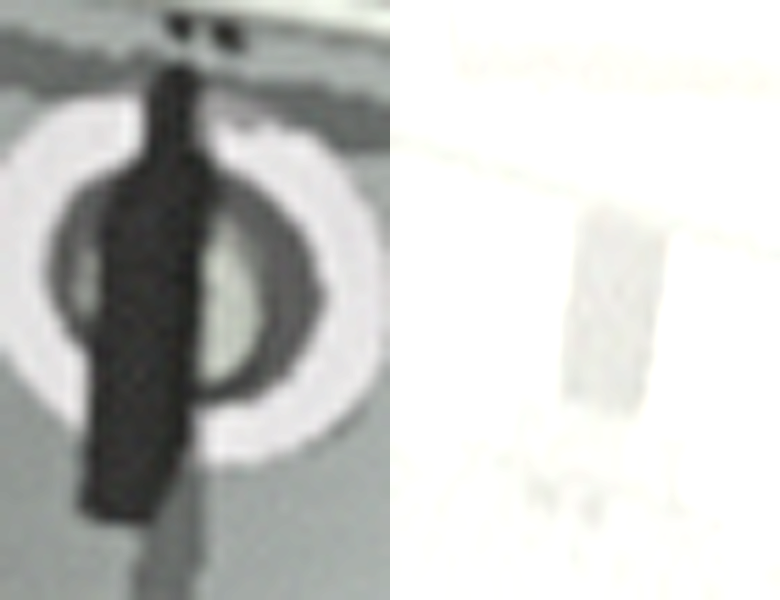

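The height is ambiguous by eye, so I'll overlay the predicted up and down outlines on both views, using the first picture as a reference.

```bash
cat > ov.py <<'E'
import sys,cv2
from h import *
from bench import cams
v=np.load('pose.npy')
def hullpts(cam,th,push):
    d=np.radians(70-th);c=[]
    for (r0,r1,w,z0,z1) in ((-40,45,9,18,62),(45,68,5,18,44)):
        P=[b2w(v,f2b([r*np.cos(d)-s*w*np.sin(d),r*np.sin(d)+s*w*np.cos(d),z-push])) for r in(r0,r1) for s in(1,-1) for z in(z0,z1)]
        c.append(cv2.convexHull(np.array([proj(cam,p) for p in P],np.float32))[:,0])
    return c
def draw(img,cam,th,push,box,k,col):
    for h in hullpts(cam,th,push):
        p=((h-np.array(box[:2])+.5)*k).round().astype(int);cv2.polylines(img,[p],True,col,1)
def run(imgs,th,name):
    row=[]
    for cam,box in (('top',(165,135,215,195)),('scene',(305,180,355,240))):
        a=imgs[cam][box[1]:box[3],box[0]:box[2]]
        a=cv2.normalize(a,None,0,255,cv2.NORM_MINMAX);a=cv2.resize(a,None,fx=8,fy=8,interpolation=cv2.INTER_CUBIC)
        draw(a,cam,th,0,box,8,(0,255,0));draw(a,cam,th,10,box,8,(0,0,255));row.append(a)
    cv2.imwrite(f'pics/{name}.png',cv2.hconcat(row))
if __name__=='__main__':
    th=float(sys.argv[1]);name=sys.argv[2]
    if len(sys.argv)>3: im={c:cv2.imread(f'pics/{c}0.png') for c in('top','scene')}
    else:
        im={c:cams.camera(c)['color'] for c in('top','scene')}
        for c in im: cv2.imwrite(f'pics/{name}_{c}.png',im[c])
    run(im,th,name)
E
python3 ov.py 0 ov0 ref; python3 ov.py 70 ov70
```

View pics/ov0.png

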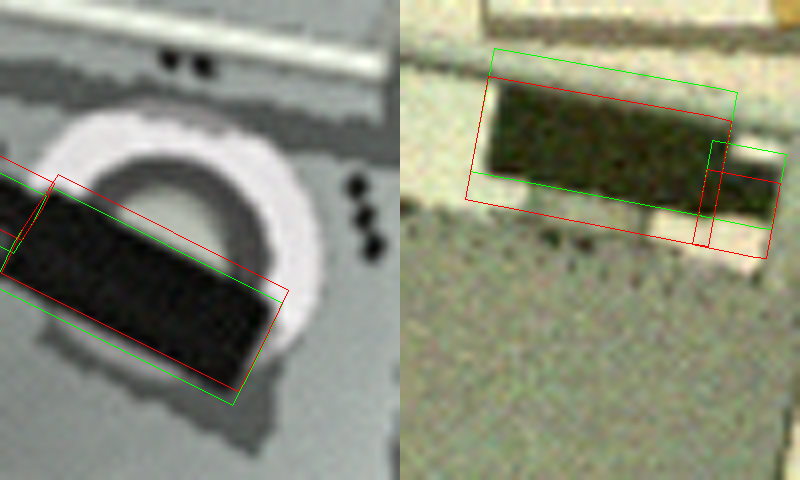

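View pics/ov70.png

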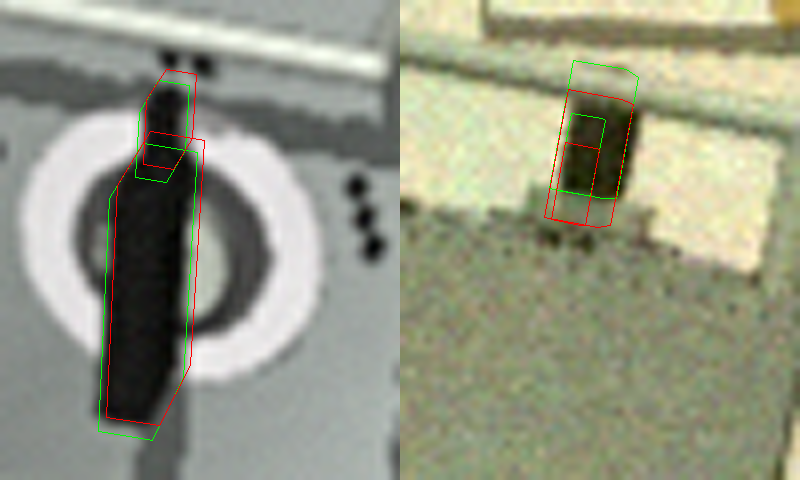

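The lower edge in the scene view sits on the green "up" outline, as it did in the reference picture. The turn is about 68–70°, so the handle has sprung up at purge. I'll wait there, with the robot clear, and close the jaws.

```bash
python3 -m crank '[0,0,0,0,0, 0,0,0,0,0, 0,0,0,0,0, 0,0,0,0,0, 0,0,0,0,0, 0,0,0,0,0, 0,0,0,0,0, 0,0,0,0,0, 0,0,0,0,0, 0,0,0,0,0]' 10
python3 -m crank '[0,0,0,0,0, 0,0,0,0,0, 0,0,0,0,0, 0,0,0,0,0, 0,0,0,0,0, 0,0,0,0,0, 0,0,0,0,0, 0,0,0,0,0, 0,0,0,0,0, 0,0,0,0,0]' 10
python3 -m crank '[0,0,0,0,0, 0,0,0,0,0, 0,0,0,0,0, 0,0,0,0,0, 0,0,0,0,0, 0,0,0,0,0]' 10
python3 -c "
from h import *
goal(-28,0,80)"
```

```text
t: 12.43
tool_pos: [519.0, -16.9, 282.7]
ee_rot: [0.0, 0.996, -0.084, -0.0]
force: [-1.5, -0.3, 0.1]
width: 0.6
t: 13.27
tool_pos: [519.0, -16.8, 282.7]
ee_rot: [0.0, 0.996, -0.084, -0.0]
force: [-0.6, -0.6, -0.5]
width: 0.5
t: 13.77
tool_pos: [519.0, -16.8, 282.7]
ee_rot: [0.0, 0.996, -0.084, 0.0]
force: [-0.2, 0.8, 0.3]
width: 0.7
t 13.7667 tcp [519.  -16.8 282.7] goal [535.1 204.4 189.6] turn about tool z -0.001 tool delta [ -21.2 -220.8   93.1] F [-0.2  0.8  0.3] w 0.7
```

```bash
python3 -m crank '[-4,-36,0,0,0, -4,-37,0,0,0, -4,-37,0,0,0, -4,-37,0,0,0, -4,-37,0,0,0, -1,-36,20,0,0, 0,0,30,0,0, 0,0,25,0,0, 0,0,15,0,0, 0,0,0,0,0]'
python3 -m crank '[0,0,0,0,0, 0,0,0,0,0]'
python3 -c "
from h import *
goal(-28,0,64)"
```

```text
t: 14.6
tool_pos: [533.0, 202.7, 188.8]
ee_rot: [0.001, 0.996, -0.084, -0.003]
force: [0.1, -0.6, -0.5]
width: 0.5
t: 14.77
tool_pos: [535.9, 203.8, 194.0]
ee_rot: [-0.0, 0.996, -0.084, 0.001]
force: [0.4, 1.4, -0.2]
width: 0.6
t 14.7667 tcp [535.9 203.8 194. ] goal [545.2 202.7 177.3] turn about tool z -0.001 tool delta [ 9.4 -0.5 16.7] F [ 0.4  1.4 -0.2] w 0.6
```

```bash
python3 -m crank '[3,0,6,0,0, 3,0,6,0,0, 3.4,-0.5,4.7,0,0, 0,0,0,0,0, 0,0,0,0,0]'
python3 -m crank '[1.3,0,1.5,0,0, 1.3,0,1.5,0,0, 1.3,0,1.5,0,0, 0,0,0,0,0]'
python3 -m crank '[1.3,0,1.5,0,0, 1.3,0,1.5,0,0, 1.3,0,1.5,0,0, 0,0,0,0,0]'
python3 -c "
from h import *
goal(-28,0,52)"
```

```text
t: 15.18
tool_pos: [544.6, 202.3, 175.7]
ee_rot: [0.0, 0.996, -0.084, -0.0]
force: [-0.8, 1.3, 0.3]
width: 0.2
t: 15.52
tool_pos: [547.8, 202.2, 171.6]
ee_rot: [0.0, 0.996, -0.084, -0.001]
force: [-4.6, 0.4, 4.8]
width: 0.4
t: 15.85
tool_pos: [551.2, 201.6, 167.1]
ee_rot: [0.0, 0.996, -0.084, -0.001]
force: [-6.3, -1.0, 6.6]
width: 0.3
t 15.85 tcp [551.2 201.6 167.1] goal [552.8 201.4 168.1] turn about tool z -0.0 tool delta [ 1.6 -0.1 -1. ] F [-6.3 -1.   6.6] w 0.3
```

```bash
python3 -m crank '[1.1,0,1.3,0,0, 1.1,0,1.3,0,0, 0.7,0,0.8,0,0, 0,0,0,0,0]'
python3 -c "
from h import *
goal(-28,0,52)"
```

```text
t: 16.18
tool_pos: [552.2, 202.3, 164.9]
ee_rot: [0.0, 0.997, -0.083, -0.003]
force: [-12.8, -1.0, 15.7]
width: 0.8
t 16.1833 tcp [552.2 202.3 164.9] goal [552.8 201.4 168.1] turn about tool z 0.001 tool delta [ 0.7  0.8 -3.3] F [-12.8  -1.   15.7] w 0.8
```

At the bottom with 20 N. I'll turn on towards open.

```bash
python3 -m crank '[0,-2.4,0,0,0, 0.3,-2.5,-0.3,0,0, 0.5,-2.4,-0.4,0,0, 0.5,-2.3,-0.4,0,0, 0,0,0,0,0]'
python3 -m crank '[0.8,-2.2,-0.6,0,0, 0.8,-2.2,-0.7,0,0, 1,-2,-0.9,0,0, 1.1,-2,-0.9,0,0, 0,0,0,0,0]'
python3 ov.py 110 ovA
```

```text
t: 16.6
tool_pos: [554.4, 210.9, 165.5]
ee_rot: [0.001, 0.997, -0.083, -0.003]
force: [-13.1, -1.6, 14.2]
width: 0.3
t: 17.02
tool_pos: [558.7, 219.0, 168.1]
ee_rot: [0.001, 0.997, -0.083, -0.004]
force: [-14.8, -0.8, 11.3]
width: 0.4
```

View pics/ovA.png

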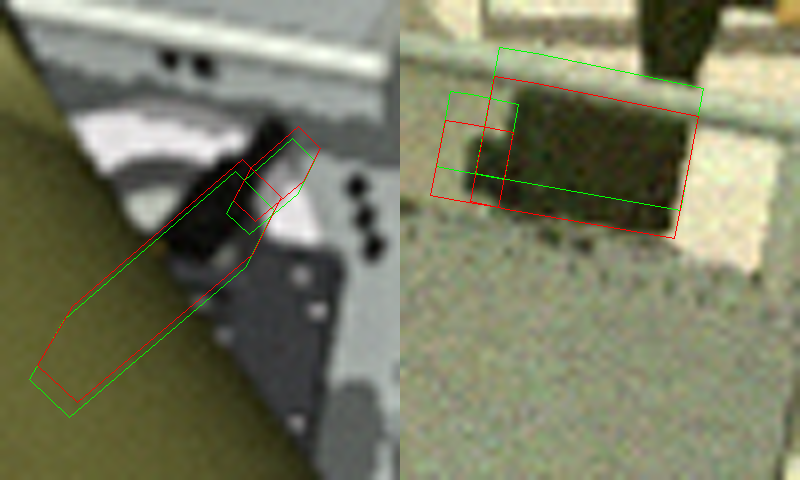

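It's turning: about 100°, and down. I'll carry on to the end stop.

```bash
python3 -m crank '[1.1,-2.1,-0.7,0,0, 1.2,-2,-0.8,0,0, 1.4,-1.9,-1,0,0, 1.4,-1.8,-1,0,0, 0,0,0,0,0]'
python3 -m crank '[1.6,-1.6,-1,0,0, 1.6,-1.5,-1.1,0,0, 1.7,-1.3,-1.2,0,0, 1.7,-1.2,-1.3,0,0, 0,0,0,0,0]'
python3 ov.py 140 ovB;python3 -c "
from h import *
goal(-9.6,26.3,52)"
```

```text
t: 17.53
tool_pos: [564.9, 226.3, 171.8]
ee_rot: [0.001, 0.997, -0.083, -0.004]
force: [-15.0, -0.2, 12.2]
width: 0.4
t: 17.95
tool_pos: [572.0, 230.9, 176.6]
ee_rot: [0.001, 0.997, -0.083, -0.005]
force: [-15.1, 0.0, 12.8]
width: 0.5
t 18.05 tcp [571.9 230.9 176.6] goal [571.1 225.  180. ] turn about tool z 0.002 tool delta [ 0.2  6.  -3.4] F [-16.1  -1.   12.7] w 0.6
```

View pics/ovB.png

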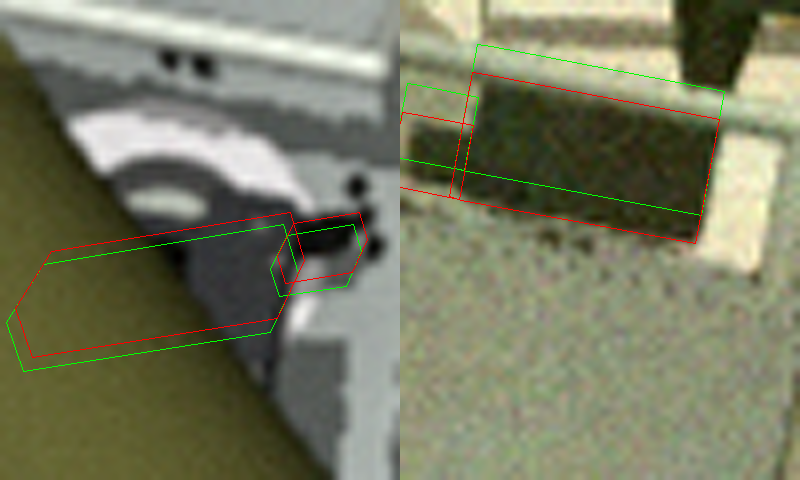

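It's at about 132°. I'll turn about 14° more, into the end stop.

```bash
python3 -m crank '[1.8,-0.9,-1.3,0,0, 1.8,-0.8,-1.4,0,0, 1.9,-0.7,-1.5,0,0, 1.9,-0.5,-1.5,0,0, 0,0,0,0,0]'
python3 ov.py 142 ovC
```

```text
t: 18.47
tool_pos: [576.8, 232.2, 180.3]
ee_rot: [0.002, 0.997, -0.082, -0.008]
force: [-19.9, -0.5, 8.8]
width: 0.5
```

View pics/ovC.png

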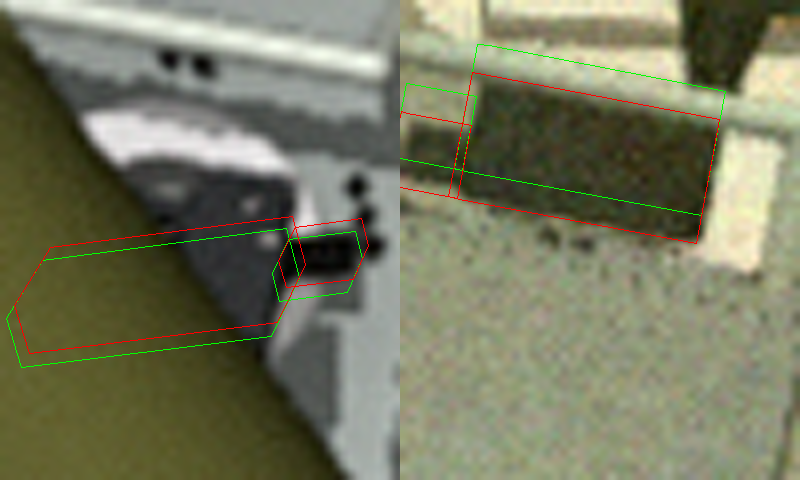

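The nose overlays the 142° outline and the tangential force is rising, so it's at the end stop. I'll lift off along the axis and move aside.

```bash
python3 -m crank '[-2,0,-2.4,0,0, -4,0,-5,0,0, -7,0,-9,0,0, -7,0,-20,0,0, -5,0,-30,0,0, 0,0,-35,0,0, 0,10,-20,0,0, 0,38,0,0,0, 0,38,0,0,0, 0,38,0,0,0]'
python3 -m crank '[0,38,0,0,0, 0,38,0,0,0, 0,38,0,0,0, 0,38,0,0,0, 0,0,0,0,0, 0,0,0,0,0]'
python3 ov.py 140 ovD
```

```text
t: 19.4
tool_pos: [539.7, 111.3, 303.6]
ee_rot: [0.0, 0.997, -0.083, 0.002]
force: [-0.2, -1.4, 0.5]
width: 0.3
t: 19.9
tool_pos: [513.9, -41.1, 303.1]
ee_rot: [0.001, 0.996, -0.087, 0.001]
force: [-0.2, 1.0, -0.3]
width: 0.7
```

View pics/ovD.png

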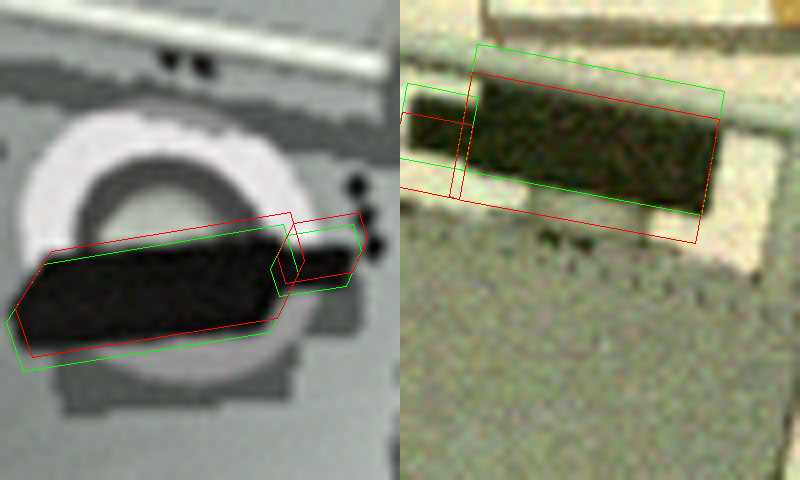

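View pics/ovD_top.png

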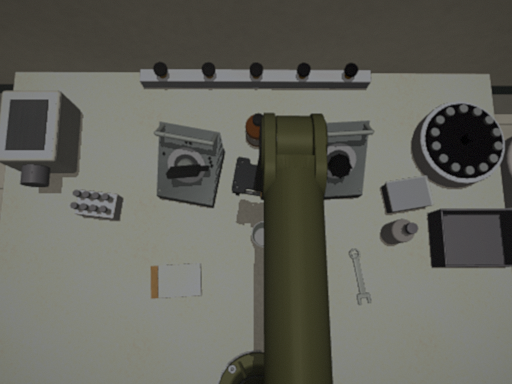

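The handle's lower edge is on the green "up" outline, the hub shows again, and the nose is at the three dots, at about 142° and within the play. Everything else in view is where it was, and the gripper is clear with its tips about 278 mm up. I'll hand in.

```bash
python3 -c "
from bench import ticket;print(ticket.close_job())"
```

```text
the job is handed in; nothing more can be done
None
```

The handle went from off to purge, was let go and sprang up there. It stayed at purge untouched for over 3 s. I then pushed it in again, turned it to the open end stop and let it go, and handed the job in at about 20 s.

- **How it was turned:** I pressed the handle in with closed fingertips and dragged it round by friction. For the last part of the turn to purge I used the jaws to centre it.
- **Purge check:** the picture showed the handle up, at about 68–70° (purge is 70°).
- **Open check:** the last pictures showed it up, with the nose at the three dots, at about 142° (open is 140°, with about 3.4° of play).
- **Forces:** the highest reading I saw was about 24 N.
- **Everything else:** what the last pictures showed of the round knob and the other objects looked unmoved. The arm hid part of the top view, including most of the beaker and jar. I did not measure the knob's angle.
- **Uncertainty:** the outlines I compared against were about 1–2 pixels off, so the angles are good to a few degrees only. The "up" judgement rests mainly on the handle's lower edge in the scene view, which matched the first picture; the top view was less clear.

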